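# Demould the potted modules and sort them

### The arm

A 7-joint arm with a two-finger parallel gripper is mounted at the origin on the work surface. World frame = base frame: x ahead of the robot, y to its left, z up, the work surface at z = 0. Lengths are in m, angles in rad, forces in N, time in s.
With the tool pointing down it reaches from about 0.35 to 0.9 m from the base axis. Payload 8.1 kg.
Tool frame: the origin (TCP) lies midway between the tips of the shut fingers; the grasp point (between the pads) lies 19 mm behind it; z points along the fingers, y is the direction in which the jaws open and shut (so a half turn about z gives the same grasp; the last joint's range is limited). The gripper opens to 85 mm and grips with 20 to 120 N. Pads are 22 mm wide; open, the fingers measure 114 mm over their backs; the gripper's body (76 mm by 85 mm) begins 54 mm behind the grasp point. The pads swing forward as they close: fully open they stand 13 mm farther back than shut.
Start: joints at [0.997, 0.434, 0.025, 1.573, -0.012, 1.134, -0.075], TCP at [0.283, -0.557, 0.231] pointing down, gripper open.
Joint ranges: [-2.62, 2.62], [-0.44, 2.09], [-1.27, 1.32], [0.08, 2.57], [-1.32, 4.46], [0.12, 2], [-2.74, 2.74]. Speed limits (rad/s): [2.22, 2.22, 3.01, 3.01, 3.14, 3.14, 3.14].

### API

Orientations are given as a unit quaternion [x, y, z, w].
In Python, from bench import robot gives the robot as it stands. The module is installed in compiled form; this text tells all that it offers. Calls block until the motion is done:
- robot.movep(position, orientation): joint-space move of the TCP to a pose.
- robot.move_straight(position, rot=None, v=0.15): straight line of the TCP; rot=None keeps the orientation; v is the mean speed in m/s.
- robot.movej(angles): joint-space move.
- robot.ungrasp() and robot.grasp(squeeze=None): open the fingers fully, or close them until they stop; squeeze is the grip in N (None keeps the last).
- robot.hold(seconds).
- robot.inverse_kinematics(position, orientation): joint angles nearest the present ones, or None.
- robot.capture(name): name is "side" or "top"; returns a dict with "img" (420x560x3 uint8, red, green, blue), "fov_y" (degrees; the focal length in pixels is half the picture's height over the tangent of half this angle, whatever the lens; pixels are square), "cx", "cy" (the principal point, pixels), "eye" and "orientation" of the camera in the world. Camera axes: x right, y down, z forward; pixel columns grow to the right and rows downward; lengths in m; the calibration is good to about 2 mm. A picture is of the moment at which its call begins. There is no depth.
A pose or a line that the arm cannot do raises robot.Unreachable and nothing moves.
- robot.close_job(): hands the job in, once; it reports no verdict.
Readings, each from a call of its own:
- robot.get_clock(): time.
- robot.get_joints(): joint angles.
- robot.get_joint_velocities(): joint speeds.
- robot.get_joint_efforts(): joint torques, N m.
- robot.get_tool_pos(): TCP position.
- robot.get_orientation(): TCP orientation.
- robot.get_force(): force on the tool from outside, world axes, zero at the start.
- robot.get_wrist_torque(): the same for the moment, N m.
- robot.get_finger_gap(): finger opening in m.
Only numpy, scipy, OpenCV 4.12 (cv2) and the standard library are available. Lean on these libraries where they do the work, as an engineer would, in place of code of your own. Each camera call takes 0.05 s, during which the arm holds its last target. There are 200 camera calls.

### The job

The castings in the three-ring casting jig have cured. Push every mould base up out of its ring with its knock-out lever and sort everything away, lying flat on the tray floors: castings with a hole (chokes) in the white ribbed tray, solid ones (drivers) in the cardboard tray, the aluminium mould bases in the steel pan; castings already lying on the mat belong in their trays too. Leave all three knock-out levers back at rest, pads up and pins down, and do not disturb the meter, heat sink or screwdriver.

Things in the scene. Friction and masses are not known exactly. Their poses are not given: they have to be found in the camera images.
- jig: Fixed aluminium casting jig: 120 x 310 mm plate on pillars, plate top 72 mm above the bench, with three mould rings in a row 100 mm apart. Origin on the bench under the middle ring; x points away from the lever pads, y along the row towards ring1.
- choke_tray_in (a point): White plastic tray with ribbed sides, for chokes: fixed, open, inside 120 (its x) x 192 mm (its y), walls 3 mm thick and 24 mm high over all. This point is the centre of its inner floor, 3 mm above the bench.
- driver_tray_in (a point): Brown cardboard tray for driver modules, same size as the white one, fixed. This point is the centre of its inner floor, 3 mm above the bench.
- base_pan_in (a point): Steel pan with a rolled rim, for mould bases, same size as the white tray, fixed. This point is the centre of its inner floor, 3 mm above the bench.
- ring1 (a point): Mould ring at the +y (left) end of the row: outside 66 mm, bore 53 mm, top 90 mm above the bench; holds its base, with or without a casting. The base rests 26 mm below the top on a ledge with a 42 mm hole; below waits the knock-out pin's flat head, 34 mm across, its top 61 mm above the bench at rest, 91 mm fully raised. This point is the centre of the ring's top, axes as the jig's.
- lever1 (a joint): Knock-out lever of ring1: 0 at rest (pad up), 0.61 rad with the pad pushed fully down; linked to the pin, which then has risen 30 mm: the base stands wholly out of the ring, underside 1 mm above its top. Friction holds it wherever it is left: 5 to 8 N down on the pad moves it down; about 6 N down on the bare pin's head (or lifting the pad) moves it back.
- lever1_pad (a point): Top centre of the 30 x 30 mm rubber-faced pad on the outer end of the lever of ring1, 104 to 111 mm to the -x side (jig axes) of the ring's axis; it swings about a pivot 50 mm to the -x side, 40 mm above the bench, and sinks about 34 mm, from 68 to 33 mm above the bench.
- base1_c (a point): Loose base of ring1: plain aluminium disc, 50 mm diameter, 10 mm thick. This point is its centre, half-way up. Starts on the ledge in ring1, under the casting if there is one.
- ring2 (a point): Mould ring in the middle: outside 66 mm, bore 53 mm, top 90 mm above the bench; holds its base, with or without a casting. The base rests 26 mm below the top on a ledge with a 42 mm hole; below waits the knock-out pin's flat head, 34 mm across, its top 61 mm above the bench at rest, 91 mm fully raised. This point is the centre of the ring's top, axes as the jig's.
- lever2 (a joint): Knock-out lever of ring2: 0 at rest (pad up), 0.61 rad with the pad pushed fully down; linked to the pin, which then has risen 30 mm: the base stands wholly out of the ring, underside 1 mm above its top. Friction holds it wherever it is left: 5 to 8 N down on the pad moves it down; about 6 N down on the bare pin's head (or lifting the pad) moves it back.
- lever2_pad (a point): Top centre of the 30 x 30 mm rubber-faced pad on the outer end of the lever of ring2, 104 to 111 mm to the -x side (jig axes) of the ring's axis; it swings about a pivot 50 mm to the -x side, 40 mm above the bench, and sinks about 34 mm, from 68 to 33 mm above the bench.
- base2_c (a point): Loose base of ring2: plain aluminium disc, 50 mm diameter, 10 mm thick. This point is its centre, half-way up. Starts on the ledge in ring2, under the casting if there is one.
- ring3 (a point): Mould ring at the -y (right) end of the row: outside 66 mm, bore 53 mm, top 90 mm above the bench; holds its base, with or without a casting. The base rests 26 mm below the top on a ledge with a 42 mm hole; below waits the knock-out pin's flat head, 34 mm across, its top 61 mm above the bench at rest, 91 mm fully raised. This point is the centre of the ring's top, axes as the jig's.
- lever3 (a joint): Knock-out lever of ring3: 0 at rest (pad up), 0.61 rad with the pad pushed fully down; linked to the pin, which then has risen 30 mm: the base stands wholly out of the ring, underside 1 mm above its top. Friction holds it wherever it is left: 5 to 8 N down on the pad moves it down; about 6 N down on the bare pin's head (or lifting the pad) moves it back.
- lever3_pad (a point): Top centre of the 30 x 30 mm rubber-faced pad on the outer end of the lever of ring3, 104 to 111 mm to the -x side (jig axes) of the ring's axis; it swings about a pivot 50 mm to the -x side, 40 mm above the bench, and sinks about 34 mm, from 68 to 33 mm above the bench.
- base3_c (a point): Loose base of ring3: plain aluminium disc, 50 mm diameter, 10 mm thick. This point is its centre, half-way up. Starts on the ledge in ring3, under the casting if there is one.
- choke1_c (a point): Potted toroid choke: dark grey cast-resin disc, 50 mm diameter, 16 mm high, with an 18 mm hole through its centre. This point is its centre, half-way up. If present it starts inside one of the three mould rings, flush with the ring's top, on that ring's base.
- choke2_c (a point): Potted toroid choke: dark grey cast-resin disc, 50 mm diameter, 16 mm high, with an 18 mm hole through its centre. This point is its centre, half-way up. If present it starts inside one of the three mould rings, flush with the ring's top, on that ring's base.
- choke3_c (a point): Potted toroid choke: dark grey cast-resin disc, 50 mm diameter, 16 mm high, with an 18 mm hole through its centre. This point is its centre, half-way up. If present it starts lying flat on the mat at the left or the right of the jig.
- driver1_c (a point): Solid driver module: dark grey cast-resin disc, 50 mm diameter, 16 mm high, without a hole, two small brass contacts flush in its top. This point is its centre, half-way up. If present it starts inside one of the three mould rings, flush with the ring's top, on that ring's base.
- driver2_c (a point): Solid driver module: dark grey cast-resin disc, 50 mm diameter, 16 mm high, without a hole, two small brass contacts flush in its top. This point is its centre, half-way up. If present it starts lying flat on the mat at the left or the right of the jig.
- multimeter: Yellow multimeter, 90 x 180 x 40 mm, lying on its back at the left near the robot; a bystander. Origin under its centre.
- heatsink: Black finned heat sink, 60 x 100 x 32 mm, beyond the work; a bystander. Origin under its centre.
- screwdriver: Screwdriver lying at the right near the robot; a bystander. Origin at its underside.
Mind the look-alikes: they are no part of the job. Of the things shaped like the part that bears driver_tray_in, the cardboard one is meant. What is shaped like the part that bears driver1_c but blue is not meant.

How it is judged:
By the outcome, as a careful person would: the job done as asked, in the order asked, and still so for the second after the job is handed in, with the robot touching nothing.
Of choke1, driver1, choke2, choke3, driver2 only 3 to 5 are there at a start; the rules pass over those that are not, and their reading is None.
At some moment in a run one of choke3, driver2 may be knocked a few centimetres aside while the robot is not near it.
Once in a run the grip may slacken for a moment while it holds something.
It also fails if it takes over 210 s, if anything falls off the work surface, if the arm or the gripper's body presses on something with over 40 N, if the wrist force passes 120 N, or if a joint passes its speed limit or range.

## Working session

There is one attempt and no reset: what is moved stays moved. The work goes in short steps, each a Python script; the robot and the scene stay as the last script left them, time stands still between calls to the robot, and variables do not carry over. Pictures are saved under pics/ and viewed, about 12 in all and at most 16, crops included, and the job is handed in when it is done.

```bash
mkdir -p pics; ls; cat > h.py <<'E'
import numpy as np, cv2
from scipy.spatial.transform import Rotation as R
from bench import robot
def cap(name):
    c=robot.capture(name); c['f']=c['img'].shape[0]/2/np.tan(np.radians(c['fov_y'])/2); c['Rm']=R.from_quat(c['orientation']).as_matrix(); return c
def ray(c,u,v):
    return c['Rm']@np.array([(u-c['cx'])/c['f'],(v-c['cy'])/c['f'],1])
def onz(c,u,v,z):
    d=ray(c,u,v); e=np.array(c['eye']); return e+d*(z-e[2])/d[2]
def proj(c,p):
    q=c['Rm'].T@(np.array(p)-np.array(c['eye'])); return np.array([c['cx']+c['f']*q[0]/q[2],c['cy']+c['f']*q[1]/q[2]])
def save(c,n): cv2.imwrite('pics/'+n+'.png',cv2.cvtColor(c['img'],cv2.COLOR_RGB2BGR))
E
python3 - <<'E'
from h import *
for n in('top','side'):
    c=cap(n); save(c,n+'0'); print(n,c['f'],c['cx'],c['cy'],c['eye'],c['Rm'].round(3).tolist())
print(robot.get_clock(),robot.get_orientation(),robot.get_finger_gap(),robot.get_force())
E
```

```text
pics
top 466.99593765117146 286.5693777088763 211.15503635937318 [ 0.47221187 -0.01729091  1.41757886] [[0.019, -0.998, 0.064], [-1.0, -0.018, 0.012], [-0.011, -0.064, -0.998]]
side 491.4777213482771 280.52741617835034 202.45933393379633 [-0.04798965  0.80580232  1.3434685 ] [[-0.799, -0.46, 0.386], [-0.601, 0.621, -0.503], [-0.008, -0.634, -0.773]]
0.1 [ 9.72434831e-01  2.33173745e-01 -2.27511414e-04 -6.72328616e-04] 0.08531931798760613 [0.03897695 0.45885844 0.5389225 ]
```

View pics/top0.png

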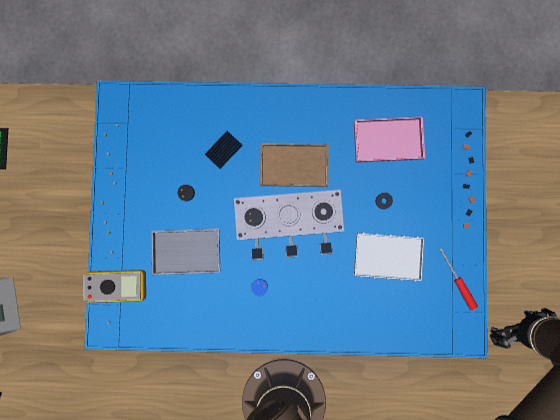

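View pics/side0.png

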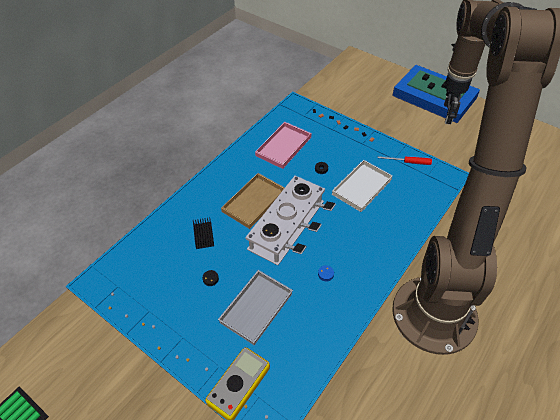

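The top view shows the jig: ring1 at (254,217) dark, ring2 at (289,215) with its bare base, ring3 at (323,211) with a hole. Loose discs lie at (186,192) and (384,200). The white tray is at (389,257), the cardboard tray at (294,165) and the steel pan at (186,251). The blue disc and pink tray are decoys. Next I'll zoom in and measure.

```bash
python3 - <<'E'
from h import *
c=cap('top'); im=cv2.cvtColor(c['img'],cv2.COLOR_RGB2BGR)
cv2.imwrite('pics/crop1.png',cv2.resize(im[140:280,150:430],(800,400),interpolation=cv2.INTER_CUBIC))
hsv=cv2.cvtColor(im,cv2.COLOR_BGR2HSV)
# everything not blue mat inside mat
mat=cv2.inRange(hsv,(95,120,60),(112,255,255))
fg=255-mat; roi=np.zeros_like(fg); roi[110:300,135:435]=255; fg&=roi
fg=cv2.morphologyEx(fg,cv2.MORPH_OPEN,np.ones((2,2),np.uint8))
def show(m,lab,z,amin=100):
    for k in cv2.findContours(m,cv2.RETR_EXTERNAL,cv2.CHAIN_APPROX_NONE)[0]:
        a=cv2.contourArea(k)
        if a<amin: continue
        r=cv2.minAreaRect(k); p=onz(c,*r[0],z)
        box=[onz(c,*q,z)[:2] for q in cv2.boxPoints(r)]
        L=[np.linalg.norm(box[i]-box[i+1]) for i in(0,1)]; d=box[1]-box[0] if L[0]>L[1] else box[2]-box[1]
        mean=cv2.mean(im,cv2.drawContours(np.zeros_like(m),[k],-1,255,-1))[:3]
        print(lab,int(a),np.round(r[0],1),p[:2].round(4),np.round(L,4),'long axis deg',np.degrees(np.arctan2(d[1],d[0])).round(1),np.round(mean))
show(fg,'fg@24',0.024)
dark=cv2.inRange(hsv,(0,0,0),(180,255,75))&roi
show(dark,'dark@90',0.09,60); show(dark,'dark@19',0.016,60)
E
```

```text
fg@24 285 [141.  285.5] [0.3328 0.4279] [0.0299 0.0854] long axis deg -177.8 [ 89. 125. 131.]
fg@24 2844 [389.6 257. ] [ 0.431  -0.3081] [0.1309 0.2023] long axis deg -93.2 [218. 204. 198.]
fg@24 2876 [186.3 252.4] [0.4334 0.2962] [0.2041 0.1309] long axis deg -87.0 [155. 138. 132.]
fg@24 178 [385.  201.5] [ 0.596  -0.2938] [0.0447 0.0441] long axis deg -44.1 [98. 73. 52.]
fg@24 4802 [290.2 226. ] [ 0.5177 -0.0119] [0.3231 0.1898] long axis deg -84.4 [172. 152. 149.]
fg@24 184 [187.  193.5] [0.6096 0.2999] [0.0482 0.0453] long axis deg -89.0 [65. 56. 50.]
fg@24 2798 [294.9 165.5] [ 0.6998 -0.0227] [0.1286 0.2067] long axis deg -90.2 [ 95. 115. 138.]
fg@24 612 [224.1 150.2] [0.743  0.1917] [0.0967 0.0628] long axis deg -41.1 [51. 35. 22.]
fg@24 2873 [390. 140.] [ 0.7823 -0.3079] [0.2099 0.131 ] long axis deg -86.6 [179. 142. 192.]
dark@90 72 [256.5 253. ] [0.4372 0.0819] [0.0255 0.0226] long axis deg -88.9 [64. 48. 37.]
dark@90 68 [291.5 250.5] [ 0.4461 -0.0172] [0.0255 0.0254] long axis deg -88.9 [66. 50. 40.]
dark@90 68 [325.8 247.5] [ 0.4565 -0.1141] [0.0272 0.0239] long axis deg -
[... 527 characters left out ...]
0.027  0.0238] long axis deg -88.9 [64. 48. 37.]
dark@19 68 [291.5 250.5] [ 0.4447 -0.0171] [0.0269 0.0268] long axis deg -88.9 [66. 50. 40.]
dark@19 68 [325.8 247.5] [ 0.4557 -0.1195] [0.0288 0.0253] long axis deg -80.8 [67. 52. 41.]
dark@19 148 [253.3 216.8] [0.5434 0.0996] [0.0484 0.0511] long axis deg -122.6 [73. 63. 60.]
dark@19 197 [323.5 211. ] [ 0.5648 -0.1112] [0.0499 0.0483] long axis deg -25.6 [89. 77. 75.]
dark@19 168 [383.5 200.5] [ 0.5996 -0.2909] [0.0471 0.0423] long axis deg -44.1 [88. 67. 52.]
dark@19 180 [185.8 192.2] [0.6141 0.3056] [0.0447 0.0476] long axis deg -133.7 [55. 50. 50.]
dark@19 627 [223.3 149.3] [0.7473 0.1957] [0.099  0.0631] long axis deg -43.4 [45. 31. 21.]
```

View pics/crop1.png

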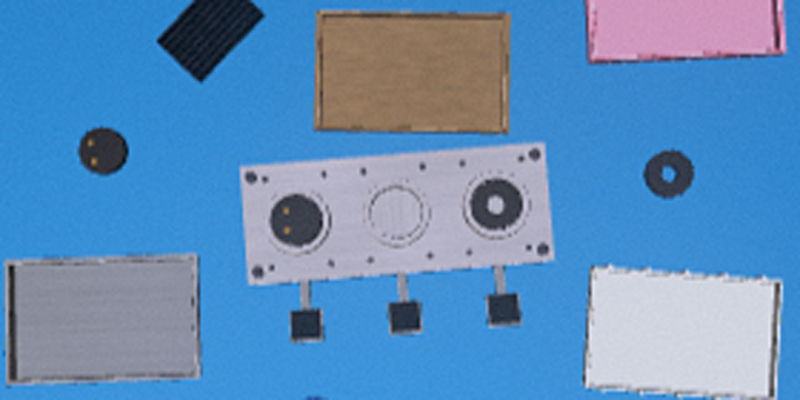

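Ring1 holds a driver, ring2 only a base, ring3 a choke. The loose discs are a driver on the left and a choke on the right. The two ring centres come out 200.7 mm apart (200 expected) and the pads sit where the jig pose predicts. I'll refine the trays and discs at mid-height and check by overlaying the result on both views.

```bash
cat >> h.py <<'E'
def masks(c):
    hsv=cv2.cvtColor(c['img'],cv2.COLOR_RGB2HSV)
    return 255-cv2.inRange(hsv,(95,120,60),(112,255,255)), cv2.inRange(hsv,(0,0,0),(180,255,75))
def region(c,m,p0,hw,z,fill=True):
    """centre, sides, long-axis angle of largest blob in mask m near world p0"""
    u,v=proj(c,[*p0,z]); s=int(hw/ (c['eye'][2])*c['f']); u,v=int(u),int(v)
    w=np.zeros_like(m); w[max(v-s,0):v+s,max(u-s,0):u+s]=255
    ks=[k for k in cv2.findContours(m&w,cv2.RETR_EXTERNAL,cv2.CHAIN_APPROX_NONE)[0] if cv2.contourArea(k)>60]
    if not ks: return None
    k=max(ks,key=cv2.contourArea); r=cv2.minAreaRect(k)
    b=[onz(c,*q,z)[:2] for q in cv2.boxPoints(r)]; L=[np.linalg.norm(b[i+1]-b[i]) for i in(0,1)]
    d=b[1]-b[0] if L[0]>L[1] else b[2]-b[1]
    M=cv2.moments(k)
    return onz(c,*r[0],z)[:2],np.sort(L),np.degrees(np.arctan2(d[1],d[0]))%180,onz(c,M['m10']/M['m00'],M['m01']/M['m00'],z)[:2]
E
python3 - <<'E'
from h import *
c=cap('top'); s=cap('side'); fg,dk=masks(c); fs,ds=masks(s)
T={}
for n,p in dict(white=(.434,-.305),pan=(.436,.299),card=(.703,-.02)).items():
    m=fg.copy()
    if n=='card': m[188:,:]=0
    r=region(c,m,p,.125,.012); T[n]=r; print(n,[np.round(x,4) for x in r])
    if n!='card': print('  side centroid',np.round(region(s,fs,p,.16,.012)[3],4))
D={}
for n,p in dict(choke=(.598,-.29),driver=(.612,.304)).items():
    r=region(c,dk,p,.06,.008); D[n]=r[0]; print(n,[np.round(x,4) for x in r]); print('  side',np.round(region(s,ds,p,.07,.008)[3],4))
for n,p in dict(r1=(.5396,.0935),r3=(.5599,-.1062)).items():
    print(n,np.round(region(s,ds,p,.06,.09)[3],4))
for cc,nm in((c,'ovt'),(s,'ovs')):
    im=cv2.resize(cc['img'],None,fx=2,fy=2,interpolation=cv2.INTER_CUBIC)
    def poly(P): cv2.polylines(im,[np.array([(proj(cc,p)*2+.5) for p in P]).round().astype(int)],True,(255,0,0),1)
    for n,r in T.items():
        a=np.radians(r[2]); ey=np.array([np.cos(a),np.sin(a)]); ex=np.array([ey[1],-ey[0]])
        poly([[*(r[0]+i*.063*ex+j*.099*ey),.024] for i,j in((1,1),(1,-1),(-1,-1),(-1,1))])
    circ=lambda p,R_,z: poly([[p[0]+R_*np.cos(t),p[1]+R_*np.sin(t),z] for t in np.linspace(0,6.28,40)])
    for p in D.values(): circ(p,.025,.016)
    for p in((.5396,.0935),(.5498,-.0064),(.5599,-.1062)): circ(p,.033,.09)
    im=im[260:620,280:880] if nm=='ovt' else im[200:720,300:860]
    cv2.imwrite(f'pics/{nm}.png',cv2.cvtColor(im,cv2.COLOR_RGB2BGR))
E
```

```text
white [array([ 0.4324, -0.3075]), array([0.1345, 0.204 ]), np.float64(86.8125), array([ 0.4324, -0.3076])]
  side centroid [ 0.4311 -0.2988]
pan [array([0.4359, 0.3022]), array([0.1326, 0.2059]), np.float64(92.6396), array([0.4359, 0.3019])]
  side centroid [0.4362 0.3058]
card [array([ 0.7043, -0.0196]), array([0.1307, 0.2085]), np.float64(89.8208), array([ 0.7051, -0.0194])]
choke [array([ 0.6004, -0.2924]), array([0.0425, 0.0474]), np.float64(135.8571), array([ 0.6013, -0.2927])]
  side [ 0.5992 -0.2882]
driver [array([0.6149, 0.3074]), array([0.045 , 0.0478]), np.float64(46.3199), array([0.615 , 0.3073])]
  side [0.6136 0.3109]
r1 [0.5381 0.0975]
r3 [ 0.558  -0.1012]
```

View pics/ovt.png

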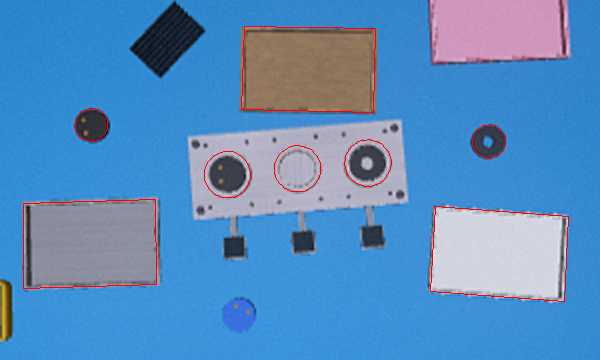

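View pics/ovs.png

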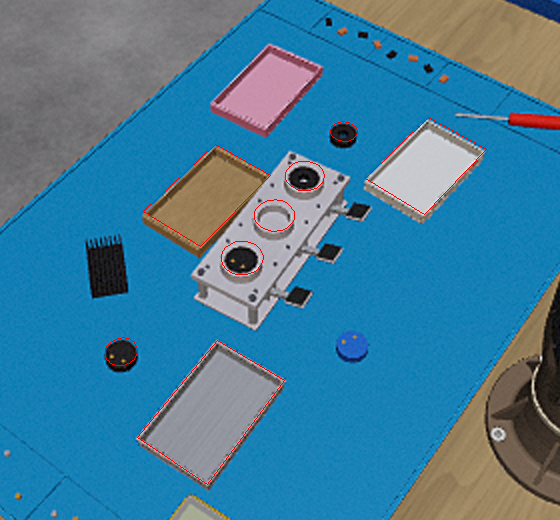

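The overlays fit: red outlines on the trays, discs and rings. The side view puts everything about 4 mm further in +y than the top view, so I'll use the average. I'll start with the loose castings.

```bash
cat >> h.py <<'E'
O=np.array([-.001,.002])             # top-view correction (average of the two views)
TR=dict(white=(np.array([.4324,-.3075])+O,86.8),pan=(np.array([.4359,.3022])+O,92.6),card=(np.array([.7047,-.0196])+O,89.8))
RING={1:np.array([.5390,.0955]),2:np.array([.5490,-.0041]),3:np.array([.5590,-.1037])}
JX=np.array([np.cos(np.radians(5.8)),np.sin(np.radians(5.8))])
def slot(t,y,x=0):
    p,a=TR[t]; a=np.radians(a); ey=np.array([np.cos(a),np.sin(a)]); return p+y*ey+x*np.array([ey[1],-ey[0]])
def quat(p,deg):
    """tool down, jaws opening along world direction deg; the half turn with the least joint travel"""
    best=None; j=np.array(robot.get_joints())
    for k in(0,180):
        q=(R.from_euler('z',deg-90+k,degrees=True)*R.from_euler('x',180,degrees=True)).as_quat()
        s=robot.inverse_kinematics(p,q)
        if s is not None:
            w=np.abs(np.array(s)-j).max()
            if best is None or w<best[0]: best=(w,q)
    return best[1]
def goto(xy,z,deg):
    p=[*map(float,xy),z]; robot.movep(p,quat(p,deg))
def down(xy,z,v=.15): robot.move_straight([*map(float,xy),z],v=v)
def fz(): return np.array(robot.get_force())[2]
def guard(xy,z0,z1,lim,step=.0015,v=.06):
    """lower from z0 to z1 until the outside force rises by lim; returns z, rise"""
    f0=fz(); z=z0
    while z>z1+1e-6:
        z=max(z-step,z1); down(xy,z,v)
        if fz()-f0>lim: break
    return round(z,4),round(fz()-f0,1)
def rep(s,*a): print(f"{robot.get_clock():.1f}s",s,*a,'gap',round(robot.get_finger_gap(),4),'F',np.round(robot.get_force(),1))
def take(xy,z,deg,hi=.2,sq=60):
    goto(xy,hi,deg); down(xy,z,.2); robot.grasp(sq); rep('gripped')
    down(xy,hi,.2); rep('lifted')
    return robot.get_finger_gap()>.04
def put(xy,z,deg,hi=.16):
    goto(xy,hi,deg); rep('over')
    if robot.get_finger_gap()<.04: print('LOST'); return False
    down(xy,z+.008,.2); print('touch',guard(xy,z+.008,z,5)); robot.ungrasp(); down(xy,hi,.25); rep('put'); return True
E
python3 - <<'E'
from h import *
a=TR['white'][1]-90+38
c=cap('top'); p=region(c,masks(c)[1],(.6,-.29),.08,.008)[0]+O; print(p)
if take(p,.003,a,.15): put(slot('white',-44e-3),.0065,a)
E
```

```text
[ 0.60087478 -0.29042786]
3.2s gripped gap 0.0473 F [-2.1  0.8  8.9]
4.1s lifted gap 0.0471 F [-0.3  0.5 -2. ]
4.8s over gap 0.0475 F [ 0.5 -0.  -1.1]
touch (0.007, np.float64(10.4))
8.2s put gap 0.0855 F [ 0.3  0.4 -1.1]
```

```bash
python3 - <<'E'
from h import *
a=TR['card'][1]-90+38
goto((.5,.15),.3,a)
c=cap('top'); p=region(c,masks(c)[1],(.614,.308),.08,.008)[0]+O; print(p)
goto(p,.15,a); down(p,.006,.2); rep('at',robot.get_tool_pos()); robot.grasp(60); rep('gripped',robot.get_tool_pos()); down(p,.2); rep('lifted')
put(slot('card',44e-3),.0095,a,.2)
c=cap('top'); save(c,'t1'); s=cap('side'); save(s,'s1')
cv2.imwrite('pics/c2.png',cv2.cvtColor(np.hstack([cv2.resize(c['img'][120:290,140:440],(450,255)),cv2.resize(s['img'][100:355,180:420],(240,255))]),cv2.COLOR_RGB2BGR))
E
```

```text
[0.60188272 0.31204358]
11.9s at [0.60278502 0.31247133 0.00771464] gap 0.0853 F [-1.4  0.4 -0.4]
12.4s gripped [0.6026002  0.31278818 0.00806651] gap 0.0462 F [-2.  -0.5 11.9]
13.9s lifted gap 0.0454 F [-1.1  0.6 -1.5]
15.0s over gap 0.0454 F [-0.7 -0.7 -0.6]
touch (0.01, np.float64(10.3))
18.7s put gap 0.0854 F [ 0.7 -0.  -0.2]
```

View pics/c2.png

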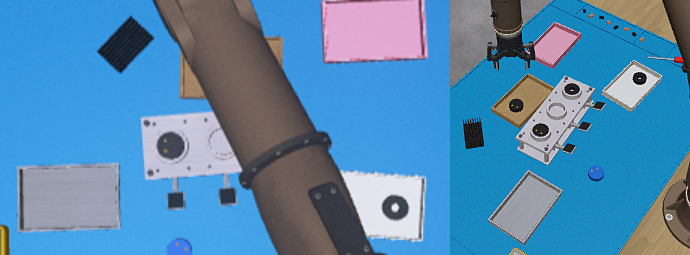

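Both loose castings are placed: the choke at the right end of the white tray, the driver in the cardboard tray. Next come the levers.

```bash
cat >> h.py <<'E'
def press(i,deg):
    P=lambda th:(RING[i]+JX*(-.050-.0608*np.cos(np.radians(27.4)-th)),.040+.0608*np.sin(np.radians(27.4)-th))
    xy,z=P(0); goto(xy,.15,deg); robot.grasp(30); down(xy,z+.012,.2); f0=fz(); log=[]
    ths=np.r_[-.02,.15,.3,.42,np.arange(.48,.69,.03)]
    for th in ths:
        xy,z=P(th); down(xy,z,.08); r=fz()-f0; log.append((round(th,2),round(r,1)))
        if r>22: break
    rep('press%d'%i,log,robot.get_tool_pos()); down(xy,.15,.25)
E
python3 - <<'E'
from h import *
press(1,95.8); 
c=cap('side'); u=proj(c,[.5,.1,.08]).astype(int); cv2.imwrite('pics/p1.png',cv2.cvtColor(cv2.resize(c['img'][u[1]-70:u[1]+70,u[0]-90:u[0]+90],None,fx=3,fy=3),cv2.COLOR_RGB2BGR))
E
```

```text
24.0s press1 [(np.float64(-0.02), np.float64(-1.0)), (np.float64(0.15), np.float64(-1.7)), (np.float64(0.3), np.float64(-1.9)), (np.float64(0.42), np.float64(-3.2)), (np.float64(0.48), np.float64(-0.5)), (np.float64(0.51), np.float64(1.0)), (np.float64(0.54), np.float64(1.8)), (np.float64(0.57), np.float64(0.7)), (np.float64(0.6), np.float64(1.1)), (np.float64(0.63), np.float64(8.8)), (np.float64(0.66), np.float64(34.6))] [0.42969053 0.08453996 0.03046652] gap -0.0002 F [-7.9 -3.7 36.2]
```

View pics/p1.png

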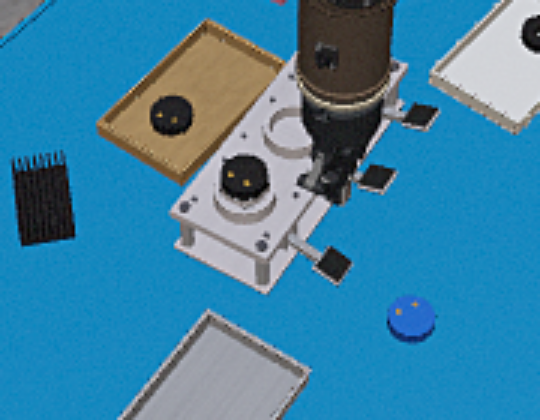

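Lever 1 is fully down and the driver stands proud. Pressing levers 2 and 3, then sorting ring 1.

```bash
python3 - <<'E'
from h import *
press(2,95.8); press(3,95.8); robot.ungrasp()
a=TR['card'][1]-90+38
x=RING[1]
goto(x,.2,a); down(x,.1025,.15); robot.hold(.3); rep('at',robot.get_tool_pos()); robot.grasp(30); rep('grip',robot.get_tool_pos()); down(x,.2,.15); rep('lift')
c=cap('side'); save(c,'s3'); u=proj(c,[.53,.05,.1]).astype(int); cv2.imwrite('pics/p2.png',cv2.cvtColor(cv2.resize(c['img'][u[1]-90:u[1]+70,u[0]-90:u[0]+90],None,fx=3,fy=3),cv2.COLOR_RGB2BGR))
E
```

```text
28.7s press2 [(np.float64(-0.02), np.float64(-0.2)), (np.float64(0.15), np.float64(0.4)), (np.float64(0.3), np.float64(-0.6)), (np.float64(0.42), np.float64(-0.7)), (np.float64(0.48), np.float64(-0.0)), (np.float64(0.51), np.float64(1.6)), (np.float64(0.54), np.float64(1.0)), (np.float64(0.57), np.float64(1.6)), (np.float64(0.6), np.float64(2.5)), (np.float64(0.63), np.float64(9.6)), (np.float64(0.66), np.float64(36.3))] [ 0.43974489 -0.01511894  0.03052208] gap -0.0 F [-9.9 -2.6 36.9]
33.4s press3 [(np.float64(-0.02), np.float64(-1.2)), (np.float64(0.15), np.float64(-0.8)), (np.float64(0.3), np.float64(-0.8)), (np.float64(0.42), np.float64(-0.5)), (np.float64(0.48), np.float64(0.7)), (np.float64(0.51), np.float64(1.7)), (np.float64(0.54), np.float64(3.5)), (np.float64(0.57), np.float64(3.3)), (np.float64(0.6), np.float64(3.0)), (np.float64(0.63), np.float64(11.3)), (np.float64(0.66), np.float64(34.5))] [ 0.44971519 -0.11482126  0.03059007] gap 0.0002 F [-10.4  -1.8  35.1]
37.0s at [0.53938959 0.09555701 0.10315718] gap 0.0852 F [ 0.   0.1 -0.6]
37.4s grip [0.53907846 0.09554524 0.1025808 ] gap 0.0486 F [0.1 0.5 1.3]
38.2s lift gap 0.0486 F [-0.6  0.1 -1.1]
```

View pics/p2.png

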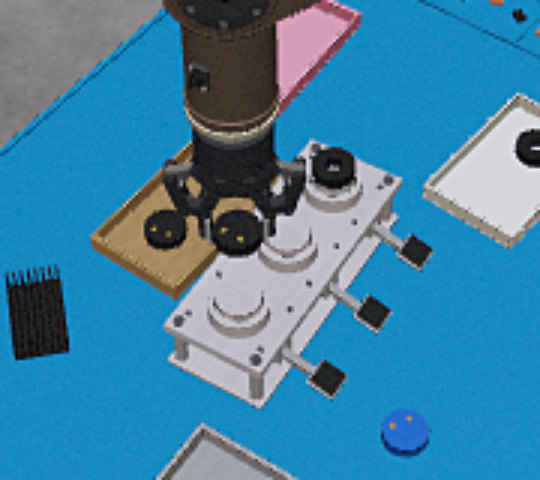

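The driver is held clear, base 1 is left on its raised pin, and all three pads are down. Placing it, then base 1.

```bash
python3 - <<'E'
from h import *
a=TR['card'][1]-90+38
put(slot('card',-44e-3),.0045,a,.2)
b=TR['pan'][1]-90+28; x=RING[1]
goto(x,.2,b); down(x,.0905,.15); robot.hold(.2); rep('at',robot.get_tool_pos()); robot.grasp(30); rep('grip',robot.get_tool_pos()); down(x,.2,.15); rep('lift')
c=cap('side'); u=proj(c,[.53,.05,.1]).astype(int); cv2.imwrite('pics/p3.png',cv2.cvtColor(cv2.resize(c['img'][u[1]-90:u[1]+70,u[0]-90:u[0]+90],None,fx=3,fy=3),cv2.COLOR_RGB2BGR))
E
```

```text
39.2s over gap 0.0485 F [-1.   0.6 -1. ]
touch (0.0045, np.float64(6.4))
43.2s put gap 0.0856 F [ 0.1  0.1 -0.7]
45.2s at [0.53961463 0.09557328 0.09137591] gap 0.0852 F [-0.4  0.6 -0.1]
45.6s grip [0.53914122 0.09552009 0.0907373 ] gap 0.0486 F [-0.4 -0.1  2.9]
46.5s lift gap 0.048 F [ 0.1 -0.4 -1. ]
```

View pics/p3.png

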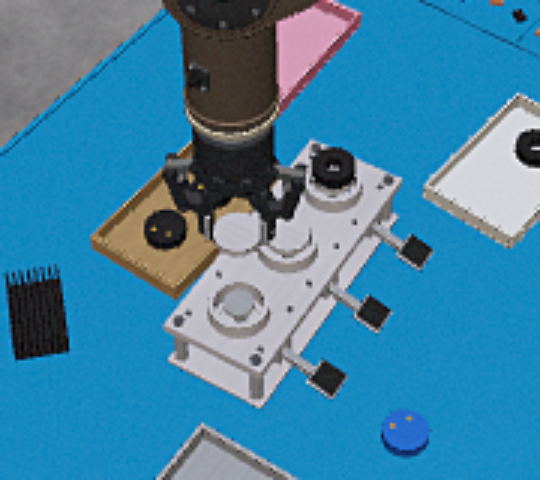

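Base 1 is held and the bare pin head is visible in ring 1. Continuing with the pan, ring 2 and ring 3.

```bash
python3 - <<'E'
from h import *
b=TR['pan'][1]-90+28
put(slot('pan',-56e-3),.0035,b,.2)
if take(RING[2],.0905,b,.2,30): put(slot('pan',0),.0035,b,.2)
s=cap('top'); save(s,'t4'); cv2.imwrite('pics/p4.png',cv2.cvtColor(cv2.resize(s['img'][150:290,130:330],None,fx=3,fy=3),cv2.COLOR_RGB2BGR))
w=TR['white'][1]-90+38
if take(RING[3],.1025,w,.2,30): put(slot('white',44e-3),.0045,w,.2)
E
```

```text
47.3s over gap 0.0484 F [ 1.2 -0.5 -1. ]
touch (0.0035, np.float64(0.1))
51.3s put gap 0.0855 F [-0.1 -0.3 -0.7]
53.5s gripped gap 0.0478 F [ 0.5 -1.   5.2]
54.1s lifted gap 0.0483 F [ 0.1 -0.7 -1.6]
55.4s over gap 0.0484 F [-1.1 -0.  -0.3]
touch (0.0035, np.float64(5.4))
59.4s put gap 0.0854 F [-0.5  0.3  0.1]
62.1s gripped gap 0.0486 F [ 1.1 -0.3  3.5]
62.7s lifted gap 0.0488 F [-0.6 -1.  -1.8]
63.5s over gap 0.0486 F [-0.4 -0.1 -0.7]
touch (0.005, np.float64(13.7))
67.3s put gap 0.0854 F [-0.8 -0.9 -0.2]
```

View pics/p4.png

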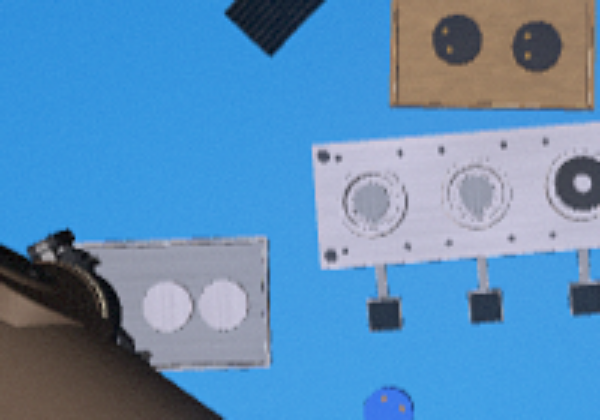

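Two bases lie flat in the pan and both drivers in the cardboard tray. Base 3 is next, then resetting the pins.

```bash
python3 - <<'E'
from h import *
b=TR['pan'][1]-90+28
if take(RING[3],.0905,b,.2,30): put(slot('pan',56e-3),.0035,b,.2)
robot.grasp(30)
for i in(1,2,3):
    x=RING[i]; goto(x,.12,95.8); down(x,.095,.2); down(x,.066,.06); rep('mid')
    print(i,guard(x,.066,.0585,20,.0015)); rep('pin',robot.get_tool_pos()); down(x,.12,.25)
j=robot.get_joints(); goto((.35,.0),.4,95.8)
c=cap('top'); save(c,'t5'); s=cap('side'); save(s,'s5')
cv2.imwrite('pics/p5.png',cv2.cvtColor(np.vstack([cv2.resize(c['img'][130:290,140:440],(800,427)) ]),cv2.COLOR_RGB2BGR))
cv2.imwrite('pics/p6.png',cv2.cvtColor(cv2.resize(s['img'][100:360,170:420],None,fx=2.3,fy=2.3),cv2.COLOR_RGB2BGR))
E
```

```text
69.2s gripped gap 0.0483 F [ 0.1 -1.6  4.5]
69.9s lifted gap 0.0483 F [ 0.3  0.4 -0.6]
71.7s over gap 0.0482 F [-0.2 -0.8 -0.1]
touch (0.004, np.float64(6.2))
75.4s put gap 0.0854 F [ 0.1  0.3 -0.6]
78.2s mid gap -0.0001 F [ 0.3  0.2 -0.3]
1 (0.0585, np.float64(35.2))
79.5s pin [0.53915669 0.09551329 0.06087141] gap -0.0004 F [-10.3  -3.2  34.9]
81.3s mid gap 0.0002 F [ 0.2 -0.3 -0.6]
2 (0.0585, np.float64(34.8))
82.5s pin [ 0.54919389 -0.00408136  0.06086251] gap -0.0001 F [-10.6  -1.3  34.2]
84.3s mid gap 0.0003 F [-0.9 -0.4  0.6]
3 (0.0585, np.float64(31.9))
85.6s pin [ 0.55912399 -0.10374157  0.06088806] gap 0.0002 F [-11.1   0.6  32.6]
```

View pics/p5.png

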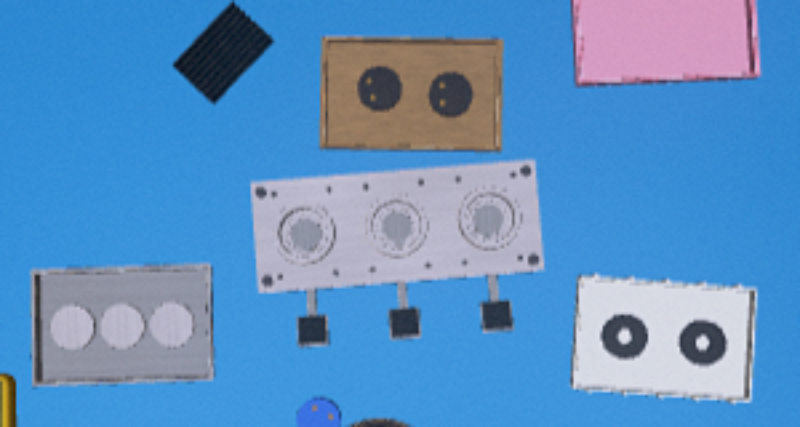

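View pics/p6.png

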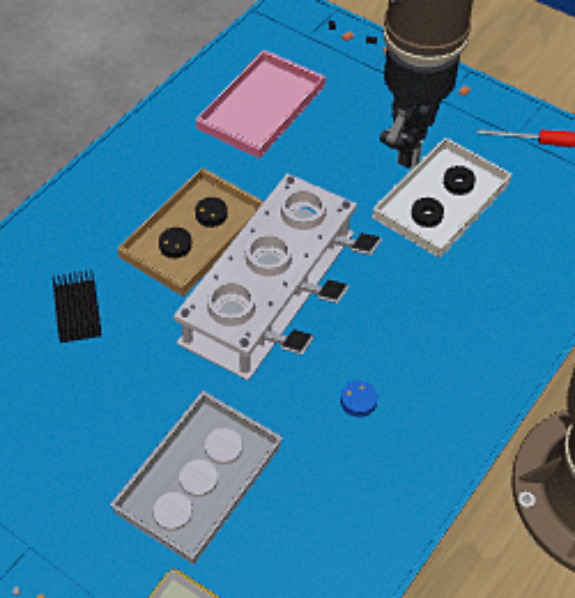

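Everything is sorted and all the pads look up. I'll compare the pads, meter, heat sink and screwdriver with the starting picture, then hand in.

```bash
python3 - <<'E'
from h import *
a=cv2.imread('pics/top0.png');b=cv2.imread('pics/t5.png')
dk=lambda m:cv2.inRange(cv2.cvtColor(m,cv2.COLOR_BGR2HSV),(0,0,0),(180,255,75))
for u,v in((256,253),(291,250),(326,247)):
    print([np.round(cv2.minAreaRect(cv2.findNonZero(np.ascontiguousarray(dk(m)[v-10:v+10,u-11:u+11])))[:2],1).tolist() for m in(a,b)])
for n,(u0,u1,v0,v1) in dict(meter=(80,150,265,305),sink=(200,245,128,170),driver=(438,480,245,312)).items():
    print(n,(cv2.absdiff(a,b)[v0:v1,u0:u1].max(2)>50).sum())
ok=robot.get_clock(); print(ok); robot.close_job()
E
```

```text
[[[11.5, 10.0], [8.0, 9.0]], [[11.5, 10.0], [8.0, 9.0]]]
[[[11.5, 10.5], [9.0, 9.0]], [[11.5, 10.5], [9.0, 9.0]]]
[[[10.8, 10.5], [8.5, 9.6]], [[10.9, 10.4], [8.5, 9.3]]]
meter 0
sink 0
driver 0
87.4417
the job is handed in; nothing more can be done
```

The job is done and was handed in at 87 s of the 210 s allowed; no verdict is reported.

- **Sorting:** Both chokes are in the white ribbed tray, both drivers in the cardboard tray and all three mould bases in the steel pan. They lie flat in the final top and side views. Ring 2 held only its base, so there were four castings in all.
- **Levers:** I pushed each pin down until it stopped at about 60.9 mm (61 mm at rest). The lever pads match their starting picture to within a fraction of a pixel.
- **Bystanders:** The meter, heat sink and screwdriver show no change from the starting picture.
- **Disagreements:**
  - The two cameras differed by about 4 mm in y, so I used the average.
  - The loose driver had moved about 12 mm by the time I picked it up, so I measured it again first.
  - The first base showed no clear floor contact before release, but it lies flat in the pictures.

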